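# Tip the jar cartons onto the board, scan them and cradle the scanner

### The arm

A 6-joint arm with a two-finger parallel gripper is mounted at the origin on the work surface. World frame = base frame: x ahead of the robot, y to its left, z up, the work surface at z = 0. Lengths are in m, angles in rad, forces in N, time in s.
With the tool pointing down it reaches from about 0.375 to 0.9 m from the base axis. Payload 3.1 kg.
Tool frame: the origin (TCP) lies midway between the tips of the shut fingers; the grasp point (between the pads) lies 19 mm behind it; x points along the fingers, z is the direction in which the jaws open and shut, and the axes are right-handed (so a half turn about x gives the same grasp; the last joint's range is limited). The gripper opens to 87 mm and grips with 3 to 60 N. Pads are 19 mm wide; open, the fingers measure 117 mm over their backs; the gripper's body (75 mm by 190 mm) begins 51 mm behind the grasp point.
Start: joints at [-1.315, 0.527, 1.433, -0, 1.181, -0.178], TCP at [0.263, -0.567, 0.192] pointing down, gripper open.
Joint ranges: [-3.08, 3.08], [-0.75, 2.2], [0.22, 2.44], [-1.43, 4.57], [0, 2.65], [-2.85, 2.85]. Speed limits (rad/s): [2.79, 2.79, 3.14, 3.14, 3.14, 3.14].

### API

Orientations are given as a unit quaternion [x, y, z, w].
In Python, from rig import robot, optics, workorder gives the robot as it stands.
- The arm moves only by the tool arm_command, never from a script. Its argument "plan" is a list of rows, each a list of 7 numbers: the shift along the tool's x, y, z in cm, then the turn, a rotation vector about the tool's x, y, z in rad, then the finger opening in cm, from 0 to 8.7. In form: [[x, y, z, ax, ay, az, gripper], ...]. A call has 1 to 12 rows; each row shifts and turns the pose as measured when the row begins, along the tool's axes as they then stand; what a row does not reach is not made up. A row lasts 1/8 s, in which the tool goes at most 62.5 mm and 10.7 degrees, less where a joint would pass 70% of its speed; a pose out of reach is approached as far as the arm can. A call with a gripper value outside its range is refused whole. The fingers move at their own pace and stop on an object; "grip_force" is the grip in N (left out, the last holds). Time passes only in rows, so rows that do not move let the fingers close. It gives the time, the measured TCP pose, the force and the opening at its end, in the units of the state.
- robot.get_obs(): the state, without advancing time (a new reading comes with each control period).
- optics.camera(name): name is "side" or "top" or "wrist"; returns (picture, depth): 400x640x3 uint8, blue, green, red; 400x640 float32, m along the optical axis (not along the pixel's ray), 0 where there is no reading.
- optics.camera_info(name): a dict with "mtx" (3x3 intrinsics, pixels), "position" and "rotation" of the camera in the world; the wrist camera has in their place "tool_from_camera" (4x4, takes a point from camera to tool coordinates, whose origin is the TCP and whose axes are the tool frame's). Camera axes: x right, y down, z forward; pixel columns grow to the right and rows downward; lengths in m; the calibration is good to about 2 mm. A picture is of the moment at which its call begins: read the wrist's pose just before it. camera_info takes no time and is no camera call.
- workorder.hand_in(): hands the job in, once; it reports no verdict.
The state is a dict: "time": time; "q": joint angles; "joint_velocities": joint speeds; "joint_torque": joint torques, N m; "position": TCP position; "tool_rot": TCP orientation; "ft_force": force on the tool from outside, world axes, zero at the start; "moment": the same for the moment, N m; "grip_width": finger opening in m.
Only numpy, scipy, OpenCV 4.12 (cv2) and the standard library are available. Lean on these libraries where they do the work, as an engineer would, in place of code of your own. Each camera call takes 0.05 s, during which the arm holds its last target. There are 200 camera calls.

### The job

Tip every standing carton over onto its back on the white board, so that its barcode label faces up, and see that each lies wholly on the board, lined up with it. Once they are all down, take the hand scanner from its sloped cradle and scan the labels one by one from left to right as seen from the robot, pointing its window straight down at the middle of each label from about 80 mm and holding it there for a good second. Finally lay the scanner back in its cradle as it was, without dropping it, and leave the other things on the bench where they are.

Things in the scene. Friction and masses are not known exactly. Their poses are not given: they have to be found in the camera images.
- board: white polyethylene board fixed to the bench, 300 mm deep (own x) by 600 mm wide (own y) by 24 mm thick. Origin: centre of its underside, on the bench. Own x points away from the robot; the long edge at own x = -150 mm faces the cartons and blocks their lower back edges. A carton tipped over this edge comes to lie 50 to 70 mm short and must then be pushed fully onto the board.
- carton_a: left-hand sealed cardboard carton seen from the robot (+y is left), may be absent (None). 90 deep (own x) x 120 wide (own y) x 180 tall (own z), 0.3 to 0.5 kg. Origin: centre of its underside. Own -x: front with the label, +x: back. Stands on the bench before the board, back to it, 10 to 50 mm off its edge, turned up to 0.15 rad; about 175 mm between cartons. Pushed low it slides on the steel.
- carton_b: middle sealed cardboard carton seen from the robot (+y is left), may be absent (None). 90 deep (own x) x 120 wide (own y) x 180 tall (own z), 0.3 to 0.5 kg. Origin: centre of its underside. Own -x: front with the label, +x: back. Stands on the bench before the board, back to it, 10 to 50 mm off its edge, turned up to 0.15 rad; about 175 mm between cartons. Pushed low it slides on the steel.
- carton_c: right-hand sealed cardboard carton seen from the robot (+y is left), may be absent (None). 90 deep (own x) x 120 wide (own y) x 180 tall (own z), 0.3 to 0.5 kg. Origin: centre of its underside. Own -x: front with the label, +x: back. Stands on the bench before the board, back to it, 10 to 50 mm off its edge, turned up to 0.15 rad; about 175 mm between cartons. Pushed low it slides on the steel.
- label_a (a point): middle of the barcode label (70 x 50 mm) on the front of the left-hand carton: own x = -45, y = 0, z = 90 mm of the carton, with its axes. About 114 mm above the bench when the carton lies on its back on the board. Absent with its carton.
- label_b (a point): middle of the barcode label (70 x 50 mm) on the front of the middle carton: own x = -45, y = 0, z = 90 mm of the carton, with its axes. About 114 mm above the bench when the carton lies on its back on the board. Absent with its carton.
- label_c (a point): middle of the barcode label (70 x 50 mm) on the front of the right-hand carton: own x = -45, y = 0, z = 90 mm of the carton, with its axes. About 114 mm above the bench when the carton lies on its back on the board. Absent with its carton.
- scanner: grey hand scanner, 180 long, 0.18 kg, reads by itself. Own x: tail to head; own z: window side to top. Bar handle x = -85 to 40, 30 wide (own y), z = 16 to 44; head x = 40 to 95, 66 wide, z = 0 to 46, window in its underside looking along own -z. Origin: centre line, level with the window, 67.5 mm behind it. Centre of mass x = 15, z = 27. In the cradle: head up the slope, own x 0.349 rad above level.
- scanner_window (a point): middle of the scanner's window: own x = 67.5, y = 0, z = 0 mm of the scanner, with its axes. It reads a label lying 40 to 150 mm in front of it (along own -z), within 20 mm of its axis and square to it within 0.3 rad.
- cradle: black desk cradle fixed to the bench, foot 190 x 110 mm. Origin: centre of its underside; own x points up its slope, roughly away from the robot. Its bed, 78 mm wide, rises at 20 degrees (0.349 rad) towards own +x. Beside the handle's middle and front part nothing stands above the bed, so fingers fit there on both sides.
- cradle_seat (a point): point on the bed where the scanner's origin rests, 62 mm above the cradle's origin, with the cradle's axes (z vertical). Down the slope from it, at 57 to 99 mm, two cheeks 33 mm high and 40 mm apart flank the handle's tail (5 mm play each side), which lies on a 16 mm pad; a 34 mm high lip stops the tail, its face 97 mm down the slope.
- jar1: amber honey jar, 68 mm across, 95 high, left of the board. Bystander, loose; leave it where it is. Origin: centre of its underside.
- jar2: amber honey jar like the first, right of the board. Bystander, loose; leave it where it is. Origin: centre of its underside.
- squeeze: amber squeeze bottle, 56 mm across, 150 high, beyond the cradle. Bystander, loose; leave it where it is. Origin: centre of its underside.
- tub: white tub with a yellow lid, 110 mm across, 97 high, on the right. Bystander, loose; leave it where it is. Origin: centre of its underside.
- labelroll: roll of paper labels, 90 mm across, 40 high, near the robot on the left. Bystander, loose; leave it where it is. Origin: centre of its underside.
- lids: two stacked brass-coloured jar lids, 70 mm across, 28 high, near the robot. Bystander, loose; leave it where it is. Origin: centre of its underside.
- spray: spray bottle with a red trigger head, 72 mm across, 187 high, on the right. Bystander, loose; leave it where it is. Origin: centre of its underside.
There are look-alikes about, which are no part of the job. Leave any green look-alike of the carton_a alone.

How it is judged:
On the way, in this order (a step that is already met when the one before it is completed fails the run):
1. every carton lies on its back, label up, wholly on the board (angle between each of carton_a, carton_b, carton_c's own x axis and vertical above 3.05 rad and height (world z) of label_a between 0.105 and 0.121 m and x of carton_a in the frame of board between -0.16 and -0.02 m and y of carton_a in the frame of board between -0.25 and 0.25 m and angle between the z axis of each of carton_a, carton_b, carton_c and the x axis of board, either way round below 0.25 rad and height (world z) of label_b between 0.105 and 0.121 m and x of carton_b in the frame of board between -0.16 and -0.02 m and y of carton_b in the frame of board between -0.25 and 0.25 m and height (world z) of label_c between 0.105 and 0.121 m and x of carton_c in the frame of board between -0.16 and -0.02 m and y of carton_c in the frame of board between -0.25 and 0.25 m), for 0.3 s.
2. the left-hand carton's label is scanned: the window looks straight at it and is held there (x of label_a in the frame of scanner_window between -0.02 and 0.02 m and y of label_a in the frame of scanner_window between -0.02 and 0.02 m and z of label_a in the frame of scanner_window between -0.15 and -0.04 m and angle between the z axis of scanner and the x axis of carton_a, either way round below 0.3 rad and angle between carton_a's own x axis and vertical above 3.05 rad), for 1 s.
3. the middle carton's label is scanned: the window looks straight at it and is held there (x of label_b in the frame of scanner_window between -0.02 and 0.02 m and y of label_b in the frame of scanner_window between -0.02 and 0.02 m and z of label_b in the frame of scanner_window between -0.15 and -0.04 m and angle between the z axis of scanner and the x axis of carton_b, either way round below 0.3 rad and angle between carton_b's own x axis and vertical above 3.05 rad), for 1 s.
4. the right-hand carton's label is scanned: the window looks straight at it and is held there (x of label_c in the frame of scanner_window between -0.02 and 0.02 m and y of label_c in the frame of scanner_window between -0.02 and 0.02 m and z of label_c in the frame of scanner_window between -0.15 and -0.04 m and angle between the z axis of scanner and the x axis of carton_c, either way round below 0.3 rad and angle between carton_c's own x axis and vertical above 3.05 rad), for 1 s.
At the end, for the whole second after the job is handed in: Every carton lies on its back, label up, on the board, overhanging its edges by no more than 10 mm and turned less than 0.25 rad from it, at rest; the scanner rests in its cradle, within 12 mm of its place and the right way round (all of step 1 and linear speed of each of carton_a, carton_b, carton_c, scanner below 0.02 m/s and x of scanner in the frame of cradle_seat between -0.015 and 0.015 m and y of scanner in the frame of cradle_seat between -0.012 and 0.012 m and z of scanner in the frame of cradle_seat between -0.008 and 0.008 m and angle between scanner's own z axis and vertical between 0.25 and 0.45 rad and angle between the y axis of scanner and the y axis of cradle, either way round below 0.15 rad); the robot touches nothing.
It fails at once if a bystander is pushed aside or knocked over (more than 30 mm) (distance of any of jar1, jar2, squeeze, tub, labelroll, lids, spray from where it was at the start of the episode above 0.03 m).
It fails at once if the scanner is let fall (linear speed of scanner above 0.8 m/s and contact force between the fingers and scanner below 0.1 N).
Of carton_a, carton_b, carton_c only 2 to 3 are there at a start; the rules pass over those that are not, and their reading is None.
At some moment in a run one of carton_a, carton_b, carton_c may be knocked a few centimetres aside while the robot is not near it.
It also fails if it takes over 210 s, if anything falls off the work surface, if the arm or the gripper's body presses on something with over 40 N, if the wrist force passes 120 N, or if a joint passes its speed limit or range.

## Working session

There is one attempt and no reset: what is moved stays moved. The work goes in short steps, Python scripts to look and compute and a tool call to move; the robot and the scene stay as the last step left them, time stands still between calls to the robot, and variables do not carry over. Pictures are saved under pics/ and viewed, about 12 in all and at most 16, crops included, and the job is handed in when it is done.

Besides the shell and the picture viewer there is one more tool, called as a command line: name --pt "numbers of a row" for each row, then --argument value for the rest. arm_command: Moves the arm, as the interface text tells. Its arguments: {"type":"object","properties":{"plan":{"type":"array"},"grip_force":{"type":"number"}},"required":["plan"]}

```bash
ls; mkdir -p pics; cat > h.py <<'E'
import numpy as np, cv2
from rig import robot, optics, workorder
from scipy.spatial.transform import Rotation as R
def cam(name):
    o=robot.get_obs(); im,d=optics.camera(name); i=optics.camera_info(name)
    if name=='wrist':
        T=np.eye(4);T[:3,:3]=R.from_quat(o['tool_rot']).as_matrix();T[:3,3]=o['position']
        M=T@np.array(i['tool_from_camera'])
    else:
        M=np.eye(4); r=np.array(i['rotation']); M[:3,:3]=r if r.shape==(3,3) else R.from_quat(r).as_matrix(); M[:3,3]=i['position']
    K=np.array(i['mtx']); v,u=np.indices(d.shape)
    P=np.stack([(u-K[0,2])/K[0,0]*d,(v-K[1,2])/K[1,1]*d,d],-1)@M[:3,:3].T+M[:3,3]
    P[d==0]=np.nan
    return im,d,P
E
python3 - <<'E'
from h import *
print(robot.get_obs())
for n in ['top','side']:
    im,d,P=cam(n); cv2.imwrite(f'pics/{n}0.png',im); np.save(f'{n}0.npy',P)
    print(n,optics.camera_info(n))
E
```

```text
pics
{'time': 0.0, 'q': array([-1.31450777e+00,  5.28463050e-01,  1.43389474e+00, -3.26775159e-05,
        1.18139608e+00, -1.78503366e-01]), 'joint_velocities': array([-0.00010654, -0.00021107,  0.00029449, -0.00068059, -0.00090511,
       -0.00160572]), 'joint_torque': array([-3.66367640e-04, -4.40046179e+01, -1.76589686e+01,  6.33021514e-02,
        5.82217926e-02, -1.64386925e-04]), 'position': array([ 0.26307406, -0.56605927,  0.19127603]), 'tool_rot': array([ 0.38089452,  0.59664519, -0.37987243,  0.59550887]), 'ft_force': array([-0.33794652,  0.69477757, -0.32393446]), 'moment': array([ 0.01639426, -0.00961558, -0.01078801]), 'grip_width': 0.08689855112438101}
top {'mtx': array([[408.26612948,   0.        , 329.14318401],
       [  0.        , 408.26612948, 210.70244232],
       [  0.        ,   0.        ,   1.        ]]), 'position': array([ 0.25249587, -0.0039101 ,  1.63731316]), 'rotation': array([ 0.70798643, -0.70110005,  0.06205035, -0.05799729])}
side {'mtx': array([[378.17063276,   0.        , 319.21688568],
       [  0.        , 378.17063276, 193.78116441],
       [  0.        ,   0.        ,   1.        ]]), 'position': array([1.01232116, 0.83604581, 0.93941327]), 'rotation': array([ 0.24462179,  0.87973091, -0.39277939, -0.10935291])}
```

View pics/top0.png

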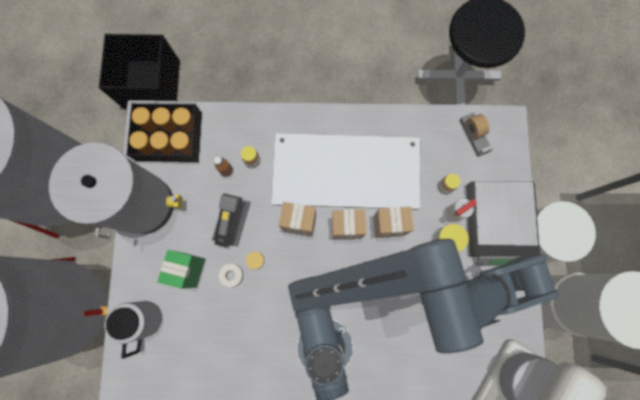

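View pics/side0.png

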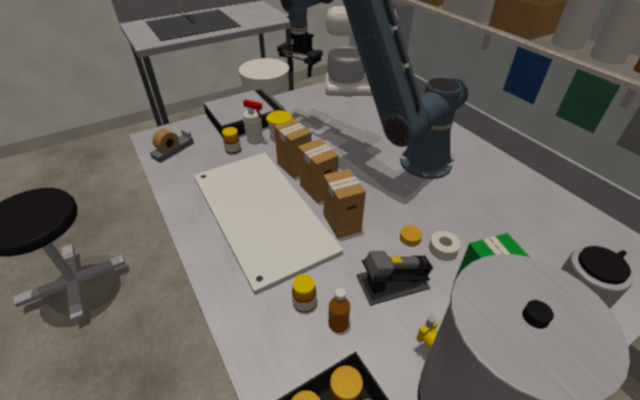

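Top view: the three brown cartons are at (297,217), (349,222) and (394,220). The board is at (347,171), the cradle with the scanner at (228,220), and the green look-alike carton at (180,268), which I'll leave alone. Next I'll measure them.

```bash
cat >> h.py <<'E'
def rect(Q):
    c,s,a=cv2.minAreaRect((Q[:,:2]*1000).astype(np.float32)); return np.round(c,1),np.round(s,1),round(a,1)
E
python3 - <<'E'
from h import *
P=np.load('top0.npy'); im=cv2.imread('pics/top0.png')
print(P[171,347],P[217,297],P[222,349],P[220,394],P[220,228],P[268,180],P[250,230],P[238,453],P[260,255],P[275,230])
z=P[...,2]
# board
m=(im.min(2)>185)&(abs(z-.024)<.02);n,l,s,c=cv2.connectedComponentsWithStats(m.astype(np.uint8))
k=1+np.argmax(s[1:,4]);print('board',rect(P[l==k]),np.nanmedian(z[l==k]))
for u,v in [(297,217),(349,222),(394,220)]:
    w=np.zeros_like(m);w[v-25:v+25,u-30:u+30]=1
    m2=w&(abs(z-.18)<.02);print('carton',rect(P[m2]),np.nanmedian(z[m2]),m2.sum())
# bystanders
for nme,(u,v) in dict(jar1=(249,155),sq=(222,166),jar2=(452,181),tub=(453,237),spray=(463,208),lids=(255,260),roll=(231,275)).items():
    print(nme,np.round(np.nanmean(P[v-1:v+2,u-1:u+2],(0,1)),3))
cv2.imwrite('pics/cr.png',cv2.resize(im[180:260,190:270],None,fx=6,fy=6,interpolation=cv2.INTER_CUBIC))
w=z[185:255,205:250]
print(np.round(w[::4,::3]*1000).astype(int))
print(optics.camera_info('wrist'))
E
```

```text
[ 0.69479673 -0.08327705  0.02287628] [0.47857973 0.10478813 0.17880109] [ 0.46243658 -0.08324924  0.17745834] [ 0.47121109 -0.24588307  0.17869846] [0.47674634 0.37270119 0.09885962] [0.29207557 0.51266881 0.18142573] [0.37002659 0.38244307 0.0012401 ] [ 0.41760668 -0.48470684  0.08887136] [0.33022553 0.27727331 0.02342523] [0.27143214 0.3774544  0.0013895 ]
board (array([704.8, -81.1]), array([609. , 308.3]), 88.8) 0.022730695824491054
carton (array([483.7, 105.4]), array([120.2,  90.9]), 80.5) 0.17839680719429563 845
carton (array([ 465.1, -108.1]), array([ 92.7, 166.1]), 0.9) 0.17856949369886133 849
carton (array([ 472.4, -223.6]), array([ 91.2, 180.5]), 5.1) 0.1782779076993093 912
jar1 [0.736 0.305 0.095]
sq [0.685 0.404 0.111]
jar2 [ 0.64  -0.489  0.094]
tub [ 0.421 -0.483  0.095]
spray [ 0.517 -0.496  0.184]
lids [0.33  0.276 0.029]
roll [ 0.271  0.374 -0.001]
[[                   6                    1                    2
                    -4                   -3                    3
                     3                    1                   -6
                     0   
[... 5534 characters left out ...]
   -3                   -9                    0
                    -2                   -1                    3]]
{'mtx': array([[328.55322107,   0.        , 316.9745268 ],
       [  0.        , 328.55322107, 199.57495244],
       [  0.        ,   0.        ,   1.        ]]), 'tool_from_camera': array([[ 1.09252815e-03, -2.59694897e-01,  9.65690099e-01,
        -1.92430437e-01],
       [-3.82150765e-04, -9.65690713e-01, -2.59694629e-01,
         7.02834420e-02],
       [ 9.99999330e-01, -8.53155177e-05, -1.15428689e-03,
         3.90625440e-04],
       [ 0.00000000e+00,  0.00000000e+00,  0.00000000e+00,
         1.00000000e+00]])}<stdin>:16: RuntimeWarning: invalid value encountered in cast
```

```bash
cat >> h.py <<'E'
def blobs(P,zlo,zhi,box,minn=200,er=1):
    z=P[...,2]; m=(z>zlo)&(z<zhi)&(P[...,0]>box[0])&(P[...,0]<box[1])&(P[...,1]>box[2])&(P[...,1]<box[3])
    n,l,s,c=cv2.connectedComponentsWithStats(m.astype(np.uint8),connectivity=4)
    return [(P[l==k]) for k in range(1,n) if s[k,4]>minn]
def go(tx,ty,tz,Rt):
    o=robot.get_obs(); Rc=R.from_quat(o['tool_rot']); 
    print('dpos tool cm',np.round(Rc.inv().apply(np.array([tx,ty,tz])-o['position'])*100,2),'drotvec',np.round((Rc.inv()*Rt).as_rotvec(),3))
def tool(yaw,flip=1,pitch=0):
    # x down, z along +/-world y turned by yaw ; pitch about world-y axis
    x=np.array([0,0,-1.]);z=np.array([0,flip,0.]);M=np.stack([x,np.cross(z,x),z],1)
    return R.from_euler('z',yaw)*R.from_euler('y',pitch)*R.from_matrix(M)
E
python3 - <<'E'
from h import *
P=np.load('top0.npy')
for box in [(.4,.56,.02,.2),(.4,.56,-.145,-.01),(.4,.56,-.4,-.155)]:
    for Q in blobs(P,.165,.2,box,300): print(rect(Q))
print(np.round(R.from_quat(robot.get_obs()['tool_rot']).as_matrix(),3))
go(.38,-.24,.26,tool(-.02,1)); go(.38,-.24,.26,tool(-.02,-1))
# board long edges fit
im=cv2.imread('pics/top0.png');z=P[...,2]
m=(im.min(2)>185)&(abs(z-.024)<.02);n,l,s,c=cv2.connectedComponentsWithStats(m.astype(np.uint8));k=1+np.argmax(s[1:,4]);l=(l==k)
for uu in (285,320,350,370,410):
    r=np.where(l[:,uu])[0]; print(uu,np.round(P[r[0],uu],3),np.round(P[r[-1],uu],3))
E
```

```text
(array([483.9, 105.5]), array([120.3,  90.7]), 80.8)
(array([465.1, -84.5]), array([ 92.2, 120.2]), 2.0)
(array([ 475.1, -253. ]), array([ 91. , 121.5]), 5.1)
[[-0.001  0.907  0.421]
 [ 0.002  0.421 -0.907]
 [-1.     0.    -0.002]]
dpos tool cm [ -6.81  24.34 -24.67] drotvec [-2.687 -0.    -0.003]
dpos tool cm [ -6.81  24.34 -24.67] drotvec [ 0.455 -0.002  0.   ]
285 [0.854 0.174 0.024] [0.567 0.166 0.025]
320 [0.847 0.029 0.025] [0.556 0.025 0.029]
350 [ 0.85  -0.096  0.019] [ 0.554 -0.096  0.023]
370 [ 0.845 -0.178  0.023] [ 0.551 -0.176  0.02 ]
410 [ 0.846 -0.346  0.015] [ 0.556 -0.337  0.023]
```

arm_command --pt "-2.3 0 0 0.152 0 0 8.7" --pt "-2.3 0 0 0.152 0 0 8.7" --pt "-2.3 0 0 0.152 0 0 8.7" --pt "0 0 0 0 0 0 8.7"

```text
time: 0.6
position: [0.2626, -0.5644, 0.2589]
tool_rot: [0.51, 0.494, -0.507, 0.489]
ft_force: [-0.5, -0.7, 0.3]
grip_width: 0.0866
```

```bash
python3 -c "
from h import *
print(robot.get_obs()['position']);go(.395,-.253,.26,tool(-.02,-1))"
```

```text
[ 0.2626144  -0.56435597  0.25893409]
dpos tool cm [  0.13  12.17 -31.57] drotvec [-0.014 -0.009  0.003]
```

arm_command --pt "0 2.1 -5.3 0 0 0 8.7" --pt "0 2.1 -5.3 0 0 0 8.7" --pt "0 2.1 -5.3 0 0 0 8.7" --pt "0 2.1 -5.3 0 0 0 8.7" --pt "0 2.1 -5.3 0 0 0 8.7" --pt "0 1.6 -5.0 0 0 0 8.7" --pt "0 0 0 0 0 0 8.7" --pt "3.6 0 0 0 0 0 8.7" --pt "3.6 0 0 0 0 0 8.7" --pt "3.6 0 0 0 0 0 8.7" --pt "0 0 0 0 0 0 8.7"

```text
time: 1.98
position: [0.3896, -0.2401, 0.1393]
tool_rot: [0.504, 0.506, -0.5, 0.49]
ft_force: [-0.3, -0.1, -0.4]
grip_width: 0.0869
```

```bash
python3 -c "
from h import *
print(robot.get_obs()['position']);go(.395,-.253,.15,tool(-.02,-1))"
```

```text
[ 0.38961298 -0.24010421  0.13929751]
dpos tool cm [-1.1   0.54  1.26] drotvec [ 0.011 -0.02   0.012]
```

arm_command --pt "-1.1 0 1.3 0.01 -0.02 0.01 8.7" --pt "0 1.2 0 0 0 0 8.7" --pt "0 1.2 0 0 0 0 8.7" --pt "0 1.2 0 0 0 0 8.7" --pt "0 1.2 0 0 0 0 8.7" --pt "0 1.2 0 0 0 0 8.7" --pt "0 1.2 0 0 0 0 8.7" --pt "0 1.2 0 0 0 0 8.7" --pt "0 1.2 0 0 0 0 8.7" --pt "0 1.2 0 0 0 0 8.7"

```text
time: 3.22
position: [0.5076, -0.2596, 0.155]
tool_rot: [-0.504, -0.492, 0.505, -0.498]
ft_force: [0.5, 0.1, 0.5]
grip_width: 0.0871
```

```bash
python3 -c "
from h import *
print(robot.get_obs()['position'],robot.get_obs()['ft_force']);go(.55,-.253,.15,tool(-.02,-1))
im,d,P=cam('side');cv2.imwrite('pics/s1.png',im[80:330,180:460])"
```

```text
[ 0.50755024 -0.25963332  0.15499578] [0.50699603 0.10365747 0.45601271]
dpos tool cm [ 0.52  4.23 -0.75] drotvec [ 0.001  0.007 -0.005]
```

View pics/s1.png

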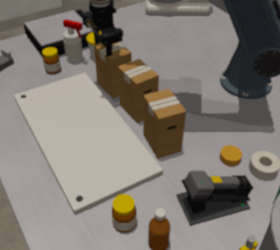

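The crop shows c at about (113,68), not tipped yet and still pushed by the fingers. I'll push on.

arm_command --pt "0.4 1.2 -0.5 0 0 0 8.7" --pt "0 1.2 0 0 0 0 8.7" --pt "0 1.2 0 0 0 0 8.7" --pt "0 1.2 0 0 0 0 8.7" --pt "0 0 0 0 0 0 8.7" --pt "0 0 0 0 0 0 8.7"

```text
time: 4.03
position: [0.5609, -0.2555, 0.1507]
tool_rot: [-0.504, -0.492, 0.505, -0.499]
ft_force: [-0.4, 0.5, 0.2]
grip_width: 0.0872
```

```bash
python3 -c "
from h import *
print(robot.get_obs()['position'],robot.get_obs()['ft_force'])
im,d,P=cam('side');cv2.imwrite('pics/s2.png',im[80:330,180:460])
for Q in blobs(P,.03,.3,(.4,.8,-.35,-.16),50): print(Q.min(0),Q.max(0))"
```

```text
[ 0.56090785 -0.25549776  0.1507477 ] [-0.41750411  0.53610247  0.17155872]
[ 0.42387728 -0.34890567  0.03108035] [ 0.60151426 -0.1600771   0.29994887]
```

View pics/s2.png

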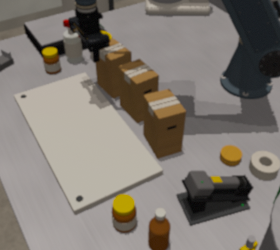

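```bash
python3 -c "
from h import *
def proj(n,p):
    i=optics.camera_info(n);q=R.from_quat(i['rotation']).inv().apply(np.array(p)-i['position']);q=np.array(i['mtx'])@q;return np.round(q[:2]/q[2])
print(proj('side',[.561,-.2555,.15]),proj('side',[.475,-.253,.18]),proj('side',[.484,.105,.18]),proj('side',[0,0,0]))
im,d,P=cam('side')
a=cv2.resize(im[80:250,200:400],None,fx=3.2,fy=3.2,interpolation=cv2.INTER_CUBIC)
w=cam('wrist')[0]
cv2.imwrite('pics/s3.png',np.vstack([a[:330],w[:260]]) if a.shape[1]==640 else a)
im,d,P=cam('top');np.save('top1.npy',P);cv2.imwrite('pics/top1.png',im)
for Q in blobs(P,.10,.2,(.4,.8,-.4,-.16),50): print(rect(Q),np.nanmedian(Q[:,2]))"
```

```text
[271. 142.] [292. 129.] [343. 183.] [425. 163.]
(array([ 461.3, -298. ]), array([56.5, 35.5]), 3.3) 0.1762657298187036
```

View pics/s3.png

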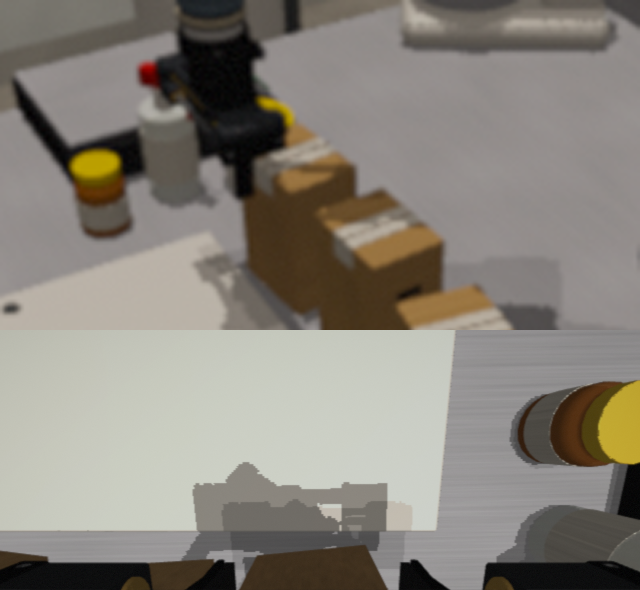

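```bash
python3 -c "
from h import *
w,d,P=cam('wrist')
cv2.imwrite('pics/w1.png',w)
for r in range(180,400,20): print(r,[tuple(np.round(P[r,c]*1000).tolist()) for c in (170,260,317,375)])
o=robot.get_obs();print(o['position'],o['ft_force'],o['q'])
im,d,P=cam('side')
for v in (129,133,137,141,150,160,170): print([tuple(np.round(P[v,u]*1000).tolist()) for u in (280,288,295,302)])
"
```

```text
180 [(569.0, -112.0, 24.0), (568.0, -201.0, 25.0), (566.0, -257.0, 24.0), (565.0, -315.0, 24.0)]
200 [(549.0, -109.0, 23.0), (547.0, -199.0, 25.0), (545.0, -257.0, 23.0), (544.0, -315.0, 23.0)]
220 [(520.0, -96.0, 1.0), (518.0, -194.0, 1.0), (518.0, -256.0, 4.0), (515.0, -320.0, -1.0)]
240 [(508.0, -106.0, 29.0), (514.0, -201.0, 49.0), (518.0, -256.0, 63.0), (523.0, -306.0, 77.0)]
260 [(593.0, -217.0, 264.0), (593.0, -241.0, 264.0), (nan, nan, nan), (592.0, -271.0, 264.0)]
280 [(590.0, -219.0, 269.0), (590.0, -242.0, 270.0), (589.0, -256.0, 268.0), (589.0, -270.0, 269.0)]
300 [(572.0, -207.0, 248.0), (516.0, -219.0, 157.0), (518.0, -255.0, 163.0), (521.0, -290.0, 168.0)]
320 [(566.0, -207.0, 250.0), (516.0, -222.0, 179.0), (517.0, -255.0, 181.0), (516.0, -288.0, 181.0)]
340 [(586.0, -225.0, 286.0), (585.0, -244.0, 286.0), (585.0, -255.0, 287.0), (584.0, -268.0, 285.0)]
360 [(585.0, -228.0, 291.0), (585.0, -245.0, 292.0), (586.0, -255.0, 293.0), (585.0, -266.0, 292.0)]
380 [(585.0, -229.0, 296.0), (585.0, -245.0, 296.0), (586.0, -255.0, 298.0), (586.0, -265.0, 297.0)]
[ 0.56080275 -0.2557122   0.15101176] [0.28962439 0.91457233 1.01280614] [-0.60737966  0.5590695   1.50482922 -0.00311847  1.06714934  0.98347756]
[(515.0, -269.0, 183.0), (492.0, -249.0, 186.0), (467.0, -241.0, 183.0), (445.0, -228.0, 182.0)]
[(522.0, -258.0, 174.0), (502.0, -231.0, 182.0), (480.0, -219.0, 181.0), (459.0, -203.0, 183.0)]
[(521.0, -263.0, 153.0), (515.0, -206.0, 183.0), (493.0, -194.0, 183.0), (466.0, -191.0, 175.0)]
[(520.0, -269.0, 132.0), (515.0, -208.0, 165.0), (494.0, -194.0, 166.0), (464.0, -196.0, 154.0)]
[(519.0, -276.0, 86.0), (516.0, -212.0, 123.0), (497.0, -191.0, 129.0), (nan, nan, nan)]
[(522.0, -279.0, 36.0), (517.0, -216.0, 75.0), (499.0, -191.0, 84.0), (509.0, -116.0, 136.0)]
[(530.0, -268.0, -3.0), (516.0, -223.0, 22.0), (501.0, -191.0, 37.0), (510.0, -118.0, 90.0)]
```

View pics/w1.png

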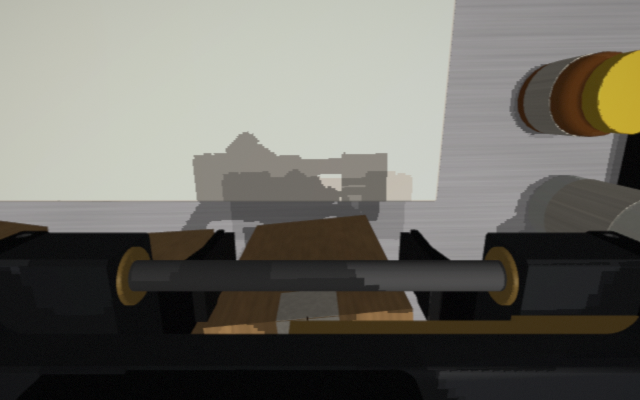

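Carton c still stands upright (back face at x≈0.517), and the fingers are now behind it. So I'll lift, go back and push again with a closer watch.

arm_command --pt "-4 0 0 0 0 0 8.7" --pt "-4 0 0 0 0 0 8.7" --pt "-2 0 0 0 0 0 8.7" --pt "0 -4.5 0 0 0 0 8.7" --pt "0 -4.5 0 0 0 0 8.7" --pt "0 -4.5 0 0 0 0 8.7" --pt "0 -4.5 0 0 0 0 8.7" --pt "0 0 0 0 0 0 8.7"

```text
time: 5.32
position: [0.3743, -0.2513, 0.2531]
tool_rot: [-0.504, -0.491, 0.505, -0.5]
ft_force: [0.9, -0.6, 0.5]
grip_width: 0.087
```

```bash
python3 -c "
from h import *
im,d,P=cam('side')
for Q in blobs(P,.16,.2,(.4,.56,-.33,-.155),50): print(rect(Q))
w,d,P=cam('wrist')
for Q in blobs(P,.16,.2,(.4,.56,-.33,-.155),50): print('w',rect(Q))
cv2.imwrite('pics/w2.png',w)
go(.395,-.253,.15,tool(-.02,-1))
"
```

```text
(array([ 474. , -249.6]), array([ 94.3, 127.6]), 4.4)
w (array([ 472.6, -252.6]), array([ 90.9, 120.3]), 4.8)
dpos tool cm [10.38  1.66 -0.14] drotvec [ 0.003  0.012 -0.011]
```

View pics/w2.png

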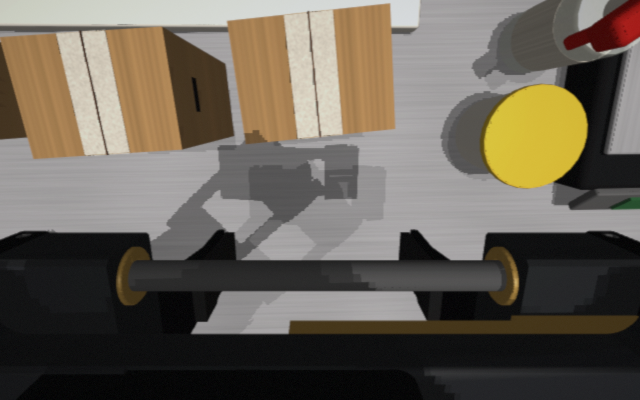

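The carton was never touched. When open, the finger tips sit well behind the TCP, and they passed above it. I'll measure the tip height at 8.7, 5 and 0 cm opening.

```bash
cat >> h.py <<'E'
def tips():
    w,d,P=cam('wrist');o=robot.get_obs()
    Q=R.from_quat(o['tool_rot']).inv().apply((P-o['position']).reshape(-1,3)).reshape(P.shape)
    m=(abs(Q[...,1])<.02)&(abs(Q[...,2])<.075)&(Q[...,0]<.012)&(Q[...,0]>-.08)
    q=Q[m]; print('grip',o['grip_width'],'tip x pct',np.round(np.percentile(q[:,0],[90,98,99.5,100]),4) if len(q) else None,len(q))
E
python3 -c "
from h import *
tips()"
```

```text
grip 0.08700209971036092 tip x pct [-0.0358 -0.0315 -0.0302 -0.0292] 3113
```

arm_command --pt "0 0 0 0 0 0 5" --pt "0 0 0 0 0 0 5" --pt "0 0 0 0 0 0 5" --pt "0 0 0 0 0 0 5"

```text
time: 5.98
position: [0.3808, -0.2536, 0.2533]
tool_rot: [-0.503, -0.49, 0.504, -0.503]
ft_force: [-0.2, -0.7, 0.1]
grip_width: 0.0557
```

```bash
python3 -c "
from h import *
tips()"
```

```text
grip 0.05340518414611384 tip x pct [-0.0363 -0.0314 -0.0303 -0.0294] 2616
```

arm_command --pt "0 0 0 0 0 0 0" --pt "0 0 0 0 0 0 0" --pt "0 0 0 0 0 0 0" --pt "0 0 0 0 0 0 0"

```text
time: 6.52
position: [0.3806, -0.2536, 0.2533]
tool_rot: [-0.503, -0.49, 0.504, -0.503]
ft_force: [0.1, 0.3, -0.2]
grip_width: 0.018
```

```bash
python3 -c "
from h import *
tips();go(.395,-.253,.13,tool(-.02,-1))"
```

```text
grip 0.013840430328762433 tip x pct [-0.037  -0.0319 -0.0303 -0.0298] 2052
dpos tool cm [12.35  1.29 -0.24] drotvec [ 0.006  0.013 -0.012]
```

The visible tips and gripper body sit 30 mm further back than the reported TCP at every opening, which fits the missed push. From here I'll plan with the true tip = TCP − 30 mm along tool x.

arm_command --pt "3.5 1.3 -0.2 0 0 0 8.7" --pt "3.5 0 0 0 0 0 8.7" --pt "3.5 0 0 0 0 0 8.7" --pt "3.3 0 0 0 0 0 8.7" --pt "0 0 0 0 0 0 8.7" --pt "0 1.2 0 0 0 0 8.7" --pt "0 1.2 0 0 0 0 8.7" --pt "0 1.2 0 0 0 0 8.7" --pt "0 1.2 0 0 0 0 8.7" --pt "0 1.2 0 0 0 0 8.7"

```text
time: 7.82
position: [0.4638, -0.2589, 0.1195]
tool_rot: [0.503, 0.485, -0.504, 0.508]
ft_force: [-1.0, 0.3, 2.0]
grip_width: 0.0864
```

```bash
cat >> h.py <<'E'
def carton(n,ymid,zlo=.03):
    im,d,P=cam(n)
    Q=P[(P[...,2]>zlo)&(P[...,2]<.215)&(P[...,0]>.38)&(P[...,0]<.8)&(abs(P[...,1]-ymid)<.065)]
    print(n,'x',np.percentile(Q[:,0],[1,99]),'zmax',np.percentile(Q[:,2],99)); return im
E
python3 -c "
from h import *
o=robot.get_obs();print(o['position'],o['ft_force'])
carton('side',-.253);cv2.imwrite('pics/s4.png',cv2.resize(cam('side')[0][80:250,200:400],None,fx=3,fy=3))"
```

```text
[ 0.46379099 -0.25888333  0.11949301] [-0.97156261  0.33449434  2.02075228]
side x [0.45594234 0.76284294] zmax 0.203066230472364
```

View pics/s4.png

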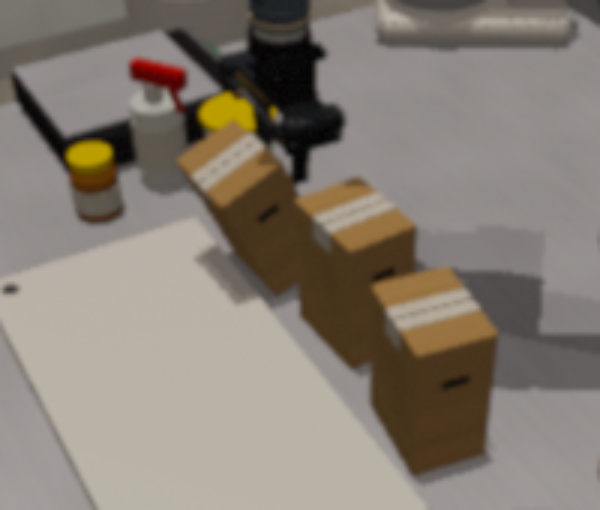

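The crop shows c at (240,200) tilting forward under the fingers. I'll keep pushing.

arm_command --pt "0 1.2 -0.3 0 0 0 8.7" --pt "0 1.2 0 0 0 0 8.7" --pt "0 1.2 0 0 0 0 8.7" --pt "0 1.2 0 0 0 0 8.7" --pt "0 1 0 0 0 0 8.7" --pt "0 0 0 0 0 0 8.7" --pt "-2 -3 0 0 0 0 8.7" --pt "-2 -4 0 0 0 0 8.7" --pt "0 -4 0 0 0 0 8.7" --pt "0 -1.5 0 0 0 0 8.7" --pt "0 0 0 0 0 0 8.7"

```text
time: 9.3
position: [0.398, -0.2541, 0.1578]
tool_rot: [0.503, 0.485, -0.503, 0.508]
ft_force: [1.7, 0.6, 0.6]
grip_width: 0.0869
```

```bash
cat >> h.py <<'E'
def lying(n):
    im,d,P=cam(n)
    for Q in blobs(P,.095,.135,(.42,.83,-.4,.24),150): print(n,'lying top',rect(Q),np.round(np.median(Q[:,2]),4),len(Q))
    return im,d,P
E
python3 -c "
from h import *
o=robot.get_obs();print(o['position'],o['ft_force'])
for n in('wrist','side'):lying(n)
go(.43,-.253,.04,tool(-.02,-1))"
```

```text
[ 0.39796325 -0.25407583  0.15775211] [1.69236306 0.57048695 0.63098251]
wrist lying top (array([ 518. , -246.9]), array([120.4,  46.1]), 88.6) 0.1139 13635
wrist lying top (array([ 464.9, -143.4]), array([89.9,  2.2]), 2.6) 0.1175 3578
side lying top (array([ 585.9, -248.7]), array([132. , 183.5]), 87.7) 0.116 1182
side lying top (array([493.5, -59.7]), array([ 72.1, 145.7]), 37.4) 0.1176 269
side lying top (array([513.7, 126.5]), array([ 75.2, 147.3]), 28.8) 0.1155 373
dpos tool cm [11.83  2.8  -0.47] drotvec [ 0.008  0.024 -0.024]
```

c lies flat (bottom at x≈0.495, aligned). I'll tip b next, before the low pushes, because a standing neighbour is close to the gripper body.

arm_command --pt "0 -0.8 -4 0.008 0.024 -0.024 8.7" --pt "0 0 -4.5 0 0 0 8.7" --pt "0 0 -4.5 0 0 0 8.7" --pt "0 0 -4 0 0 0 8.7" --pt "0 0 0 0 0 0 8.7"

```text
time: 10.02
position: [0.4027, -0.083, 0.1559]
tool_rot: [0.505, 0.493, -0.504, 0.498]
ft_force: [0.5, -0.5, -0.8]
grip_width: 0.0867
```

```bash
python3 -c "
from h import *
o=robot.get_obs();print(o['position'],o['ft_force'])
w,d,P=cam('wrist')
for Q in blobs(P,.16,.2,(.4,.56,-.16,.01),150): print(rect(Q))
go(.385,-.0845,.115,tool(-.02,-1))"
```

```text
[ 0.40272042 -0.08296535  0.15592664] [ 0.46892785 -0.51937515 -0.75841744]
(array([462.1, -83.5]), array([ 90.9, 120.9]), 2.3)
(array([409.1, -38. ]), array([16.7,  7.2]), 31.4)
(array([ 408.1, -128.4]), array([ 6.7, 15.4]), 51.7)
dpos tool cm [ 4.1  -1.9   0.01] drotvec [ 0.     0.005 -0.008]
```

arm_command --pt "0 -1.9 0 0 0 0 8.7" --pt "0 0 0 0 0 0 8.7" --pt "4.1 0 0 0 0 0 8.7" --pt "0 1.2 0 0 0 0 8.7" --pt "0 1.2 0 0 0 0 8.7" --pt "0 1.2 0 0 0 0 8.7" --pt "0 1.2 0 0 0 0 8.7" --pt "0 1.2 0 0 0 0 8.7" --pt "0 1.2 0 0 0 0 8.7" --pt "0 1.2 0 0 0 0 8.7" --pt "0 1.2 0 0 0 0 8.7" --pt "0 1.2 0 0 0 0 8.7"

```text
time: 11.58
position: [0.5127, -0.095, 0.1214]
tool_rot: [0.509, 0.484, -0.503, 0.505]
ft_force: [-0.1, -0.6, 0.9]
grip_width: 0.0868
```

arm_command --pt "0 1.2 0 0 0 0 8.7" --pt "0 1.2 0 0 0 0 8.7" --pt "0 1.2 0 0 0 0 8.7" --pt "0 0 0 0 0 0 8.7" --pt "-2 -3 0 0 0 0 8.7" --pt "-2 -4 0 0 0 0 8.7" --pt "0 -4 0 0 0 0 8.7" --pt "0 -2 0 0 0 0 8.7" --pt "0 0 0 0 0 0 8.7"

```text
time: 12.7
position: [0.4157, -0.0915, 0.159]
tool_rot: [0.508, 0.485, -0.503, 0.504]
ft_force: [0.6, -0.5, 0.4]
grip_width: 0.0867
```

```bash
python3 -c "
from h import *
o=robot.get_obs();print(o['position'],o['ft_force'])
for n in('wrist','side'):P=lying(n)[2]
for n in ('top',):
  P=cam(n)[2]
  for Q in blobs(P,.16,.2,(.4,.56,.02,.18),150): print(rect(Q))
go(.385,.1055,.115,tool(-.02,-1))"
```

```text
[ 0.41572845 -0.09148213  0.15902538] [ 0.61342079 -0.50840634  0.37490297]
wrist lying top (array([533. , -82.3]), array([ 53.5, 120.5]), 0.6) 0.1138 15339
wrist lying top (array([ 527.1, -247.3]), array([121.9,  64. ]), 88.2) 0.1137 17811
wrist lying top (array([471.4,  46.9]), array([ 2.9, 90.3]), 80.9) 0.1175 4196
side lying top (array([ 586.6, -246.8]), array([129. , 182.5]), 88.9) 0.1159 1185
side lying top (array([597.8, -79.3]), array([181.9, 125.7]), 0.5) 0.1159 1466
side lying top (array([513.3, 126.5]), array([ 72.3, 146.5]), 28.8) 0.1152 368
(array([483.8, 105.2]), array([120. ,  91.4]), 80.6)
dpos tool cm [  4.02  -3.91 -19.79] drotvec [-0.001  0.015 -0.027]
```

arm_command --pt "0 -2.7 -2 0 0.015 -0.027 8.7" --pt "0 0 -4.5 0 0 0 8.7" --pt "0 0 -4.5 0 0 0 8.7" --pt "0 0 -4.5 0 0 0 8.7" --pt "0 0 -4.3 0 0 0 8.7" --pt "0 0 0 0 0 0 8.7"

```text
time: 13.6
position: [0.4068, 0.11, 0.1581]
tool_rot: [0.508, 0.491, -0.503, 0.497]
ft_force: [1.1, -0.1, 0.3]
grip_width: 0.0868
```

```bash
python3 -c "
from h import *
o=robot.get_obs();print(o['position'],o['ft_force'])
go(.395,.1055,.115,tool(-.02,-1))"
```

```text
[0.40679471 0.10997705 0.15812788] [ 1.08487276 -0.13647957  0.30181992]
dpos tool cm [ 4.3  -1.21  0.47] drotvec [-0.002  0.002 -0.01 ]
```

arm_command --pt "0 -1.2 0.5 0 0 -0.01 8.7" --pt "4.2 0 0 0 0 0 8.7" --pt "0 0.8 0 0 0 0 8.7" --pt "0 0.8 0 0 0 0 8.7" --pt "0 0.8 0 0 0 0 8.7" --pt "0 0.8 0 0 0 0 8.7" --pt "0 1.2 0 0 0 0 8.7" --pt "0 1.2 0 0 0 0 8.7" --pt "0 1.2 0 0 0 0 8.7" --pt "0 1.2 0 0 0 0 8.7" --pt "0 1.2 0 0 0 0 8.7" --pt "0 1.2 0 0 0 0 8.7"

```text
time: 15.1
position: [0.5086, 0.0975, 0.1201]
tool_rot: [0.506, 0.491, -0.506, 0.496]
ft_force: [-0.8, -1.5, 1.5]
grip_width: 0.087
```

arm_command --pt "0 1.2 0 0 0 0 8.7" --pt "0 1.2 0 0 0 0 8.7" --pt "0 1.2 0 0 0 0 8.7" --pt "0 1.2 0 0 0 0 8.7" --pt "0 0 0 0 0 0 8.7" --pt "-2 -3 0 0 0 0 8.7" --pt "-2 -4 0 0 0 0 8.7" --pt "0 -4 0 0 0 0 8.7" --pt "0 -2 0 0 0 0 8.7" --pt "0 0 0 0 0 0 8.7"

```text
time: 16.35
position: [0.4258, 0.1009, 0.1588]
tool_rot: [0.507, 0.492, -0.506, 0.495]
ft_force: [-0.3, -0.0, -0.3]
grip_width: 0.0871
```

```bash
python3 -c "
from h import *
o=robot.get_obs();print(o['position'],o['ft_force'])
for n in('wrist','side'):P=lying(n)[2]
go(.45,.1055,.035,tool(-.02,-1))"
```

```text
[0.42578925 0.10085538 0.1588261 ] [-0.26329137 -0.00327899 -0.32097346]
wrist lying top (array([529.5, 107.7]), array([120.6,  73.6]), 88.5) 0.114 20972
wrist lying top (array([537.3, -76.3]), array([ 62.1, 110.2]), 0.7) 0.1137 14207
side lying top (array([ 586.8, -246.8]), array([129. , 182.4]), 88.4) 0.116 1179
side lying top (array([597.5, -81. ]), array([182.9, 127.4]), 0.9) 0.1158 1469
side lying top (array([583.4, 108.3]), array([125.1, 183.4]), 88.8) 0.1158 1861
dpos tool cm [12.41  2.05 -0.57] drotvec [-0.006  0.002 -0.007]
```

All three lie flat with labels up. Now the low pushes, starting with a.

arm_command --pt "2 1.7 -0.6 0 0 0 8.7" --pt "5.2 0 0 0 0 0 8.7" --pt "5.2 0 0 0 0 0 8.7" --pt "0 0 0 0 0 0 8.7" --pt "0 1.4 0 0 0 0 8.7" --pt "0 1.4 0 0 0 0 8.7" --pt "0 1.4 0 0 0 0 8.7" --pt "0 1.4 0 0 0 0 8.7" --pt "0 1.4 0 0 0 0 8.7" --pt "0 1.4 0 0 0 0 8.7" --pt "0 1.4 0 0 0 0 8.7" --pt "0 0 0 0 0 0 8.7"

```text
time: 17.95
position: [0.5723, 0.1027, 0.0523]
tool_rot: [0.517, 0.481, -0.496, 0.505]
ft_force: [-0.4, -0.1, 0.4]
grip_width: 0.0871
```

```bash
python3 -c "
from h import *
o=robot.get_obs();print(o['position'],o['ft_force'])
for n in('side',):P=lying(n)[2]
go(.595,.1055,.035,tool(-.02,-1))"
```

```text
[0.5722913  0.10270059 0.05228982] [-0.40390298 -0.07111766  0.44669309]
side lying top (array([ 586.1, -246.1]), array([131.3, 183.8]), 87.4) 0.1159 1188
side lying top (array([597.3, -79.1]), array([182.7, 127.2]), 0.7) 0.1161 1191
side lying top (array([662.9, 105.3]), array([127.1, 203.1]), 88.8) 0.1156 2058
dpos tool cm [ 1.82  2.27 -0.34] drotvec [-0.007  0.002 -0.044]
```

arm_command --pt "1 1.4 0 0 0 -0.044 8.7" --pt "0 0 0 0 0 0 8.7" --pt "0 -3 0 0 0 0 8.7" --pt "0 -5 0 0 0 0 8.7" --pt "-4 -5 0 0 0 0 8.7" --pt "-4 -2 4 0 0 0 8.7" --pt "0 0 5 0 0 0 8.7" --pt "0 0 5 0 0 0 8.7" --pt "0 0 4.5 0 0 0 8.7" --pt "0 0 0 0 0 0 8.7"

```text
time: 19.25
position: [0.4218, -0.0809, 0.1315]
tool_rot: [0.507, 0.49, -0.504, 0.499]
ft_force: [-1.0, 0.7, 0.1]
grip_width: 0.0869
```

```bash
python3 -c "
from h import *
o=robot.get_obs();print(o['position'],o['ft_force'])
for n in('side',):P=lying(n)[2]
go(.45,-.080,.035,tool(-.02,-1))"
```

```text
[ 0.42177301 -0.08086066  0.13153967] [-1.01122673  0.71699324  0.11340884]
side lying top (array([ 586.4, -247.7]), array([131.5, 181.9]), 88.6) 0.116 1181
side lying top (array([597.7, -79. ]), array([182.3, 128.6]), 1.3) 0.1158 1474
side lying top (array([691.7, 105.6]), array([124.9, 182. ]), 87.7) 0.1158 2055
dpos tool cm [ 9.66  2.83 -0.01] drotvec [-0.001  0.004 -0.009]
```

arm_command --pt "4.8 2.6 0 0 0 -0.01 8.7" --pt "4.8 0 0 0 0 0 8.7" --pt "0 0 0 0 0 0 8.7" --pt "0 1.2 0 0 0 0 8.7" --pt "0 1.2 0 0 0 0 8.7" --pt "0 1.2 0 0 0 0 8.7" --pt "0 1.2 0 0 0 0 8.7" --pt "0 1.2 0 0 0 0 8.7" --pt "0 1.2 0 0 0 0 8.7" --pt "0 1.2 0 0 0 0 8.7" --pt "0 1.2 0 0 0 0 8.7" --pt "0 0 0 0 0 0 8.7"

```text
time: 20.8
position: [0.5512, -0.0767, 0.0421]
tool_rot: [0.504, 0.493, -0.504, 0.5]
ft_force: [-0.1, -0.2, 0.3]
grip_width: 0.087
```

```bash
python3 -c "
from h import *
o=robot.get_obs();print(o['position'],o['ft_force'])
for n in('side',):P=lying(n)[2]
go(.595,-.08,.035,tool(-.02,-1))"
```

```text
[ 0.55118499 -0.07666902  0.04205789] [-0.10734496 -0.17172001  0.33150199]
side lying top (array([ 587.2, -247.6]), array([128.2, 181.8]), 88.8) 0.116 888
side lying top (array([643.2, -81.6]), array([126.5, 202. ]), 89.1) 0.1159 1512
side lying top (array([691.4, 103.7]), array([126.4, 182. ]), 88.6) 0.1157 2042
dpos tool cm [0.73 4.45 0.28] drotvec [ 0.005  0.007 -0.007]
```

arm_command --pt "0.5 1.2 0 0 0 0 8.7" --pt "0 1.2 0 0 0 0 8.7" --pt "0 1.2 0 0 0 0 8.7" --pt "0 0 0 0 0 0 8.7" --pt "0 -4 0 0 0 0 8.7" --pt "0 -5 0 0 0 0 8.7" --pt "-4 -5 0 0 0 0 8.7" --pt "-4 -2 4 0 0 0 8.7" --pt "0 0 5 0 0 0 8.7" --pt "0 0 5 0 0 0 8.7" --pt "0 0 3 0 0 0 8.7" --pt "0 0 0 0 0 0 8.7"

```text
time: 22.35
position: [0.4299, -0.2529, 0.1208]
tool_rot: [0.505, 0.485, -0.501, 0.508]
ft_force: [0.1, 0.2, 0.3]
grip_width: 0.087
```

```bash
python3 -c "
from h import *
o=robot.get_obs();print(o['position'],o['ft_force'])
for n in('side',):P=lying(n)[2]
go(.45,-.247,.035,tool(-.02,-1))"
```

```text
[ 0.42994966 -0.25289683  0.12079823] [0.09448998 0.22480555 0.31333962]
side lying top (array([ 586.1, -248.2]), array([130.8, 183.9]), 88.0) 0.116 1182
side lying top (array([690.2, -82.4]), array([127.1, 182.1]), 89.7) 0.1158 1565
side lying top (array([691.7, 103.7]), array([126.3, 181.6]), 88.2) 0.1157 2043
dpos tool cm [ 8.6   1.84 -0.6 ] drotvec [ 0.007  0.017 -0.026]
```

arm_command --pt "4.3 1.6 -0.6 0.007 0.017 -0.026 8.7" --pt "4.3 0 0 0 0 0 8.7" --pt "0 1.5 0 0 0 0 8.7" --pt "0 1.5 0 0 0 0 8.7" --pt "0 1.5 0 0 0 0 8.7" --pt "0 1.5 0 0 0 0 8.7" --pt "0 1.5 0 0 0 0 8.7" --pt "0 1.5 0 0 0 0 8.7" --pt "0 1.5 0 0 0 0 8.7" --pt "0 1 0 0 0 0 8.7" --pt "0 0 0 0 0 0 8.7"

```text
time: 23.78
position: [0.5728, -0.2421, 0.0436]
tool_rot: [0.503, 0.495, -0.503, 0.499]
ft_force: [0.3, 0.2, 0.5]
grip_width: 0.0871
```

```bash
python3 -c "
from h import *
o=robot.get_obs();print(o['position'],o['ft_force'])
for n in('side',):P=lying(n)[2]
go(.595,-.25,.035,tool(-.02,-1))"
```

```text
[ 0.57284414 -0.24206846  0.0436264 ] [0.31065955 0.21612235 0.45770388]
side lying top (array([ 663.7, -243.5]), array([203.8, 128.5]), 0.2) 0.1159 1269
side lying top (array([689.9, -81.8]), array([126.5, 181.7]), 88.9) 0.1159 1567
side lying top (array([691.7, 104. ]), array([125.2, 182. ]), 88.5) 0.1158 2038
dpos tool cm [0.89 2.24 0.76] drotvec [ 0.008  0.005 -0.005]
```

arm_command --pt "0 1 0 0 0 0 8.7" --pt "0 0 0 0 0 0 8.7" --pt "0 -4 0 0 0 0 8.7" --pt "-5 -5 0 0 0 0 8.7" --pt "-6 -3 0 0 0 0 8.7" --pt "-6 0 -5 0 0 0 8.7" --pt "-6 0 -5 0 0 0 8.7" --pt "-4 0 -5.5 0 0 0 8.7" --pt "0 0 -5.5 0 0 0 8.7" --pt "0 0 -5.5 0 0 0 8.7" --pt "0 0 -5.5 0 0 0 8.7" --pt "0 0 -5.5 0 0 0 8.7"

```text
time: 25.32
position: [0.4787, 0.1133, 0.2864]
tool_rot: [0.513, 0.483, -0.501, 0.503]
ft_force: [0.5, -0.7, 0.5]
grip_width: 0.0871
```

```bash
python3 -c "
from h import *
o=robot.get_obs();print(o['position'],o['ft_force'],o['q'])
for n in('side',):P=lying(n)[2]
go(.42,.37,.36,tool(-.02,-1))"
```

```text
[0.47871074 0.11330323 0.28635324] [ 0.47747858 -0.6822713   0.47534423] [ 0.01130585  0.2218603   1.65217723 -0.00982876  1.235342    1.61191363]
side lying top (array([ 685.9, -244.3]), array([129.1, 181.5]), 89.9) 0.116 1275
side lying top (array([690.4, -82. ]), array([126.7, 181.8]), 89.7) 0.1158 1566
side lying top (array([691.6, 104. ]), array([125.2, 181.5]), 87.9) 0.1157 2045
dpos tool cm [ -7.59  -6.1  -24.84] drotvec [-0.002  0.001 -0.032]
```

arm_command --pt "-1.9 -1.5 -5 0 0 -0.032 8.7" --pt "-1.9 -1.5 -5 0 0 0 8.7" --pt "-1.9 -1.5 -5 0 0 0 8.7" --pt "-1.9 -1.5 -5 0 0 0 8.7" --pt "0 0 -4.8 0 0 0 8.7" --pt "0 0 0 0 0 0 8.7" --pt "0 0 0 0 0 0 8.7"

```text
time: 26.25
position: [0.4228, 0.3778, 0.3656]
tool_rot: [0.508, 0.494, -0.502, 0.496]
ft_force: [0.6, -1.0, -0.3]
grip_width: 0.0866
```

```bash
python3 -c "
from h import *
o=robot.get_obs();print(o['position'],o['q'])
w,d,P=cam('wrist');np.save('scan.npy',P);cv2.imwrite('pics/w3.png',w)
z=P[...,2]
"
```

```text
[0.42279917 0.37775355 0.36560635] [5.31996546e-01 2.90489865e-01 1.33725575e+00 2.37372141e-04
 1.50491939e+00 2.12250048e+00]
```

View pics/w3.png

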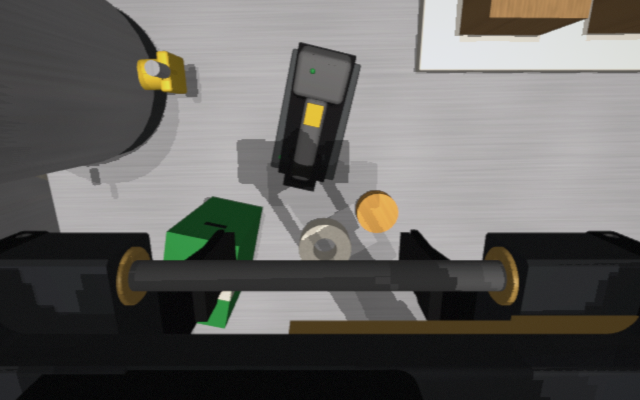

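The wrist view shows the scanner in its cradle at (318,115), with its head at (325,70) up the slope and its handle running to the tail at (300,180). The lids are at (377,211), the label roll at (325,242), and the green look-alike is under the left finger. Next I'll fit the scanner pose.

```bash
cat >> h.py <<'E'
def scanfit(P,s=(.46,.37,-.2),it=15,pitch=-.349):
    s=np.array(s,float); Q=P.reshape(-1,3); Q=Q[np.isfinite(Q[:,0])]
    Q=Q[(np.hypot(Q[:,0]-s[0],Q[:,1]-s[1])<.16)&(Q[:,2]>.05)&(Q[:,2]<.17)]
    for k in range(it):
        Rs=R.from_euler('z',s[2])*R.from_euler('y',pitch)
        q=Rs.inv().apply(Q-[s[0],s[1],.062])
        t=q[(abs(q[:,2]-.045)<.006)]
        hd=t[(t[:,0]>.05)&(t[:,0]<.09)]; ha=t[(t[:,0]<.035)&(t[:,0]>-.07)]
        mid=lambda a:(np.percentile(a[:,1],2)+np.percentile(a[:,1],98))/2
        yh,yb=mid(hd),mid(ha); xe=np.percentile(t[:,0],99.5); 
        dyaw=(yh-yb)/(hd[:,0].mean()-ha[:,0].mean())
        y0=yb-dyaw*ha[:,0].mean()
        d=R.from_euler('z',s[2]).apply([(xe-.095)*np.cos(.349),y0,0]); s[:2]+=.6*d[:2]; s[2]+=.6*dyaw
    print('scanner',np.round(s,4),'resid yh,yb,xe',yh,yb,xe,'xmin',np.percentile(t[:,0],.5),'zmed',np.median(hd[:,2]),np.median(ha[:,2]),'w',np.ptp(np.percentile(hd[:,1],[1,99])),np.ptp(np.percentile(ha[:,1],[1,99])),len(hd),len(ha))
    return s
E
python3 -c "
from h import *
P=np.load('scan.npy');s=scanfit(P)"
```

```text
scanner [ 0.4862  0.3843 -0.2418] resid yh,yb,xe -3.7897805278686025e-07 -6.9636966314378865e-06 0.09500597986753669 xmin -0.07914853658038722 zmed 0.045539102415676457 0.043718976144842964 w 0.06402482626566221 0.027125609980610123 1756 1372
```

```bash
python3 -c "
from h import *
s=np.array([.4862,.3843,.062]);Rt=tool(-.242,-1,-.349);Rs=R.from_euler('z',-.242)*R.from_euler('y',-.349)
g=s+Rs.apply([.010,0,-.019]);p=s+Rs.apply([.010,0,.081]);print(g,p)
o=robot.get_obs();Rc=R.from_quat(o['tool_rot']);print((Rc.inv()*Rt).as_rotvec(),Rc.inv().apply(p-o['position'])*100)"
```

```text
[0.50163121 0.380491   0.04756499] [0.46843183 0.38868585 0.14153651]
[ 0.21830332 -0.04455027  0.34097342] [22.4370064   4.37560458 -1.08685301]
```

arm_command --pt "0 0 0 0.073 -0.015 0.114 8.7" --pt "0 0 0 0.073 -0.015 0.114 8.7" --pt "0 0 0 0.073 -0.015 0.114 8.7" --pt "0 0 0 0 0 0 8.7"

```text
time: 26.8
position: [0.4252, 0.3709, 0.365]
tool_rot: [0.628, 0.325, -0.474, 0.525]
ft_force: [0.7, -0.7, -0.8]
grip_width: 0.0867
```

```bash
cat >> h.py <<'E'
def gs(p_s,s=(.4862,.3843,.062,-.242),pitch=-.349):
    Rs=R.from_euler('z',s[3])*R.from_euler('y',pitch); print('pos',robot.get_obs()['position'],'f',robot.get_obs()['ft_force'])
    go(*(np.array(s[:3])+Rs.apply(p_s)),tool(s[3],-1,pitch))
E
python3 -c "
from h import *
gs([.01,0,.081])"
```

```text
pos [0.42523244 0.37088168 0.36496682] f [ 0.68485866 -0.67304805 -0.79931433]
dpos tool cm [22.23 -4.36 -2.84] drotvec [-0.015  0.006 -0.01 ]
```

arm_command --pt "4.5 -2.2 -1.4 -0.015 0.006 -0.01 8.7" --pt "4.5 -2.2 -1.4 0 0 0 8.7" --pt "4.5 0 0 0 0 0 8.7" --pt "4.5 0 0 0 0 0 8.7" --pt "2.5 0 0 0 0 0 8.7" --pt "0 0 0 0 0 0 8.7" --pt "0 0 0 0 0 0 8.7"

```text
time: 27.68
position: [0.4734, 0.3874, 0.1565]
tool_rot: [0.627, 0.332, -0.473, 0.523]
ft_force: [1.0, 0.3, 0.3]
grip_width: 0.0871
```

```bash
python3 -c "
from h import *
gs([.01,0,.081]);gs([.01,0,-.019])
w,d,P=cam('wrist');cv2.imwrite('pics/w4.png',w)
scanfit(P,(.486,.384,-.242))"
```

```text
pos [0.47344098 0.38735314 0.1564962 ] f [0.99075207 0.25194247 0.31440487]
dpos tool cm [ 1.23 -1.    0.  ] drotvec [-0.009 -0.003  0.001]
pos [0.47344098 0.38735314 0.1564962 ] f [0.99075207 0.25194247 0.31440487]
dpos tool cm [11.23 -0.99  0.03] drotvec [-0.009 -0.003  0.001]
scanner [ 0.4862  0.3839 -0.242 ] resid yh,yb,xe 4.2819586168474366e-08 -6.115022892563826e-09 0.09500002022976038 xmin -0.07890144088904387 zmed 0.04546142665225175 0.043910185181862224 w 0.0635079034806321 0.026978639247137025 4941 3117
```

View pics/w4.png

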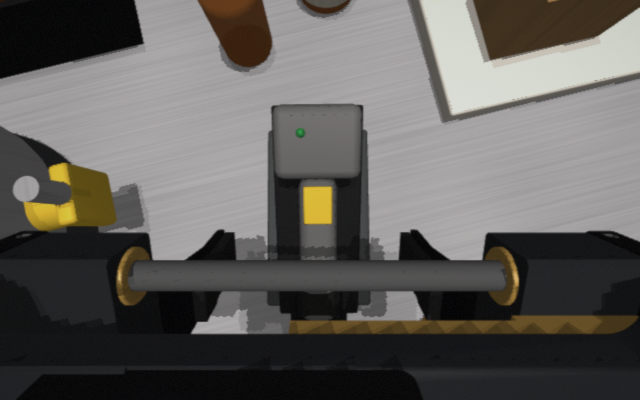

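The scanner handle is centred at (318,240) between the fingers, and the second fit agrees with the first. I'll descend.

arm_command --pt "3 -1 0 -0.009 0 0 8.7" --pt "3 0 0 0 0 0 8.7" --pt "2 0 0 0 0 0 8.7" --pt "0 0 0 0 0 0 8.7" --pt "0 0 0 0 0 0 8.7"

```text
time: 28.35
position: [0.4957, 0.3875, 0.0849]
tool_rot: [0.629, 0.333, -0.466, 0.525]
ft_force: [-0.6, -0.4, 0.6]
grip_width: 0.0867
```

```bash
python3 -c "
from h import *
gs([.01,0,-.019])"
```

```text
pos [0.4957446  0.38746207 0.08488463] f [-0.61215588 -0.42256337  0.59671005]
dpos tool cm [ 3.75 -0.62  0.59] drotvec [-0.001 -0.015 -0.009]
```

arm_command --pt "1.5 -0.6 0.6 0 -0.015 -0.009 8.7" --pt "1.2 0 0 0 0 0 8.7" --pt "0.7 0 0 0 0 0 8.7" --pt "0 0 0 0 0 0 8.7" --pt "0 0 0 0 0 0 8.7"

```text
time: 28.98
position: [0.5011, 0.3807, 0.05]
tool_rot: [0.625, 0.332, -0.472, 0.526]
ft_force: [-0.5, 0.2, 0.1]
grip_width: 0.0866
```

```bash
python3 -c "
from h import *
gs([.01,0,-.019])"
```

```text
pos [0.50105238 0.38071592 0.05004138] f [-0.48676598  0.20075811  0.13643808]
dpos tool cm [ 0.25 -0.03  0.01] drotvec [-0.001 -0.001 -0.001]
```

arm_command --pt "0.2 0 0 0 0 0 0" --pt "0 0 0 0 0 0 0" --pt "0 0 0 0 0 0 0" --pt "0 0 0 0 0 0 0" --pt "0 0 0 0 0 0 0" --pt "0 0 0 0 0 0 0" --pt "0 0 0 0 0 0 0" --pt "0 0 0 0 0 0 0" --grip_force 25

```text
time: 29.98
position: [0.502, 0.3809, 0.0491]
tool_rot: [0.625, 0.332, -0.472, 0.526]
ft_force: [0.1, 0.9, 0.3]
grip_width: 0.0293
```

```bash
python3 -c "
from h import *
gs([.01,0,-.019]);print(robot.get_obs()['grip_width'])
for n in('side',):P=lying(n)[2]
"
```

```text
pos [0.50197698 0.38094857 0.04905492] f [0.12754454 0.92236402 0.29751117]
dpos tool cm [ 0.13 -0.07  0.05] drotvec [-0.001 -0.002 -0.002]
0.029314255811997623
side lying top (array([ 685. , -245.3]), array([128.3, 182.4]), 89.6) 0.116 1272
side lying top (array([689.9, -81.4]), array([126.7, 182.3]), 89.2) 0.1159 1564
side lying top (array([691.5, 104.5]), array([124.7, 182.4]), 88.6) 0.1158 2034
```

arm_command --pt "-1 0 0 0 0 0 0" --pt "-2 0 0 0 0 0 0" --pt "-3 0 0 0 0 0 0" --pt "-3 0 0 0 0 0 0" --pt "-3 0 0 0 0 0 0" --pt "-3 0 0 0 0 0 0" --pt "0 0 0 0 0 0 0"

```text
time: 30.9
position: [0.4466, 0.394, 0.1994]
tool_rot: [0.625, 0.334, -0.471, 0.525]
ft_force: [0.2, -0.2, -2.3]
grip_width: 0.0298
```

```bash
python3 -c "
from h import *
o=robot.get_obs();print(o['grip_width'],o['position'],o['ft_force'])
w,d,P=cam('wrist');cv2.imwrite('pics/w5.png',w)
go(.62,.10,.24,tool(0,-1))
Q=R.from_quat(o['tool_rot']).inv().apply((P-o['position']).reshape(-1,3))
# to scanner axes with TCP at (.0107,.0005,-.0177): x_s=y_t,y_s=-z_t,z_s=-x_t
q=np.stack([Q[:,1]+.0107,-Q[:,2]+.0005,-Q[:,0]-.0177],1)
h=q[(abs(q[:,2]-.0455)<.006)&(q[:,0]>.03)&(q[:,0]<.12)&(abs(q[:,1])<.045)]
print(len(h),np.percentile(h,[1,50,99],axis=0))"
```

```text
0.02977527571356919 [0.44663484 0.39401819 0.19940884] [ 0.15702046 -0.2186407  -2.30624748]
dpos tool cm [ 4.12 23.93 24.28] drotvec [-0.24   0.04  -0.346]
22604 [[ 0.03165772 -0.03057263  0.04003871]
 [ 0.06926719  0.00036569  0.04513191]
 [ 0.09487441  0.03102826  0.04704875]]
```

View pics/w5.png

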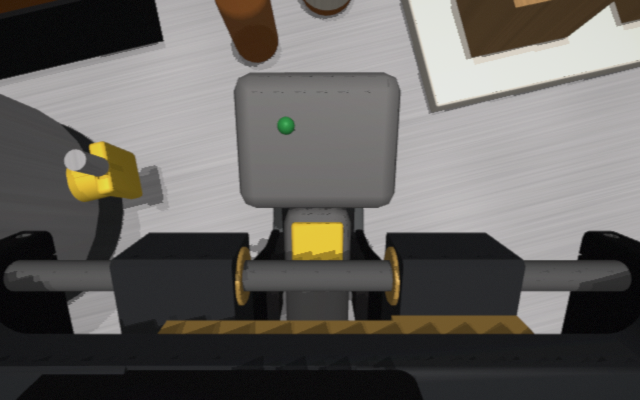

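The scanner is held squarely with no slip: the head end is at 94.9 mm against the expected 95. Now I'll level it and head for label a.

arm_command --pt "-1.5 0 0 -0.08 0.013 -0.115 0" --pt "-1.5 0 0 -0.08 0.013 -0.115 0" --pt "-1.5 0 0 -0.08 0.013 -0.115 0" --pt "0 0 0 0 0 0 0"

```text
time: 31.45
position: [0.4323, 0.3927, 0.2365]
tool_rot: [0.492, 0.505, -0.504, 0.499]
ft_force: [0.1, 0.1, -1.4]
grip_width: 0.0298
```

```bash
python3 -c "
from h import *
for n in ('top','side','wrist'): lying(n)
o=robot.get_obs();print(o['grip_width'],o['position'])
go(.634,.105,.176,tool(0,-1))"
```

```text
top lying top (array([692.6, 102.6]), array([121.1, 182.4]), 88.4) 0.1128 1436
top lying top (array([691.6, -85.1]), array([120. , 183.1]), 89.5) 0.1129 1436
top lying top (array([ 687.1, -247.3]), array([121.5, 185.1]), 88.9) 0.1128 1461
side lying top (array([ 684.9, -244.6]), array([128.3, 182.8]), 89.7) 0.116 1272
side lying top (array([690. , -82.1]), array([126.4, 182.6]), 89.8) 0.1159 1570
side lying top (array([691.2, 104.6]), array([124.3, 182.7]), 88.8) 0.1157 2042
0.030503022362204143 [0.42789043 0.39225996 0.23490765]
dpos tool cm [ 5.66 20.43 28.9 ] drotvec [0.011 0.009 0.024]
```

arm_command --pt "0 3.4 4.8 0.011 0.009 0.024 0" --pt "0 3.4 4.8 0 0 0 0" --pt "0 3.4 4.8 0 0 0 0" --pt "0 3.4 4.8 0 0 0 0" --pt "0 3.4 4.8 0 0 0 0" --pt "0 3 4.5 0 0 0 0" --pt "0 0 0 0 0 0 0" --pt "2 0 0 0 0 0 0" --pt "2 0 0 0 0 0 0" --pt "0 0 0 0 0 0 0"

```text
time: 32.85
position: [0.6171, 0.108, 0.1813]
tool_rot: [0.492, 0.505, -0.504, 0.5]
ft_force: [-0.3, 0.6, -2.0]
grip_width: 0.0297
```

```bash
python3 -c "
from h import *
o=robot.get_obs();print(o['grip_width'],o['position'])
go(.635,.103,.176,tool(0,-1))"
```

```text
0.02966919599006604 [0.61714331 0.1079801  0.18130879]
dpos tool cm [0.5  1.79 0.51] drotvec [0.009 0.007 0.017]
```

Correct, then hold for about 1.4 s.

arm_command --pt "0.5 1.8 0.5 0 0 0.017 0" --pt "0 0 0 0 0 0 0" --pt "0 0 0 0 0 0 0" --pt "0 0 0 0 0 0 0" --pt "0 0 0 0 0 0 0"

```text
time: 33.48
position: [0.6367, 0.1049, 0.178]
tool_rot: [0.497, 0.5, -0.498, 0.506]
ft_force: [0.0, -0.1, -1.3]
grip_width: 0.0298
```

```bash
python3 -c "
from h import *
o=robot.get_obs();print(o['grip_width'],o['position'])
go(.635,.103,.176,tool(0,-1))
lying('side')
w,d,P=cam('wrist')
Q=R.from_quat(o['tool_rot']).inv().apply((P-o['position']).reshape(-1,3))
q=np.stack([Q[:,1]+.0107,-Q[:,2]+.0005,-Q[:,0]-.0177],1)
h=q[(abs(q[:,2]-.0455)<.006)&(q[:,0]>.03)&(q[:,0]<.12)&(abs(q[:,1])<.045)]
print(len(h),np.percentile(h,[1,50,99],axis=0))"
```

```text
0.029829687889010886 [0.63672637 0.10486871 0.17795991]
dpos tool cm [ 0.2  -0.18  0.18] drotvec [ 0.011  0.007 -0.005]
side lying top (array([ 685.1, -245.1]), array([130.8, 182.5]), 88.5) 0.116 1276
side lying top (array([690.4, -81.8]), array([127.2, 181.1]), 89.1) 0.1161 1304
side lying top (array([690.6, 105.2]), array([126. , 183.9]), 88.5) 0.1158 1987
22547 [[ 0.03169023 -0.03048082  0.03999363]
 [ 0.06920533  0.00043978  0.04510993]
 [ 0.09482319  0.03115747  0.0470281 ]]
```

arm_command --pt "0 0 0 0 0 0 0" --pt "0 0 0 0 0 0 0" --pt "0 0 0 0 0 0 0" --pt "0 0 0 0 0 0 0" --pt "0 0 0 0 0 0 0" --pt "0 0 0 0 0 0 0" --pt "0 0 0 0 0 0 0" --pt "0 0 0 0 0 0 0" --pt "0 0 0 0 0 0 0" --pt "0 0 0 0 0 0 0" --pt "0 0 0 0 0 0 0" --pt "0 0 0 0 0 0 0"

```text
time: 35.08
position: [0.6366, 0.1048, 0.1779]
tool_rot: [0.497, 0.5, -0.498, 0.506]
ft_force: [-0.3, -0.4, -1.5]
grip_width: 0.03
```

```bash
python3 -c "
from h import *
go(.635,.103,.176,tool(0,-1))
go(.635,-.084,.176,tool(0,-1))"
```

```text
dpos tool cm [ 0.19 -0.16  0.17] drotvec [ 0.011  0.007 -0.005]
dpos tool cm [ 0.33 -0.36 18.87] drotvec [ 0.011  0.007 -0.005]
```

Label a is scanned. Now b: 18.9 cm along tool z.

arm_command --pt "0 0 4.7 0.011 0.007 -0.005 0" --pt "0 -0.2 4.7 0 0 0 0" --pt "0 0 4.7 0 0 0 0" --pt "0 0 4.5 0 0 0 0" --pt "0 0 0 0 0 0 0" --pt "0 0 0 0 0 0 0"

```text
time: 35.83
position: [0.6362, -0.0854, 0.1784]
tool_rot: [0.5, 0.5, -0.499, 0.501]
ft_force: [0.7, 1.4, -1.5]
grip_width: 0.0298
```

```bash
python3 -c "
from h import *
go(.634,-.084,.176,tool(0,-1));lying('side')"
```

```text
dpos tool cm [ 0.24 -0.22 -0.14] drotvec [ 0.002 -0.    -0.002]
side lying top (array([ 686.4, -243.5]), array([127.2, 179.9]), 88.5) 0.1161 776
side lying top (array([689.5, -82.9]), array([126.6, 183.1]), 87.9) 0.1159 1568
side lying top (array([691.5, 104.5]), array([124.5, 183.8]), 88.9) 0.1157 2047
```

arm_command --pt "0.2 -0.2 -0.1 0 0 0 0" --pt "0 0 0 0 0 0 0" --pt "0 0 0 0 0 0 0" --pt "0 0 0 0 0 0 0" --pt "0 0 0 0 0 0 0" --pt "0 0 0 0 0 0 0" --pt "0 0 0 0 0 0 0" --pt "0 0 0 0 0 0 0" --pt "0 0 0 0 0 0 0" --pt "0 0 0 0 0 0 0" --pt "0 0 0 0 0 0 0" --pt "0 0 0 0 0 0 0"

```text
time: 37.38
position: [0.6342, -0.0807, 0.1764]
tool_rot: [0.499, 0.501, -0.498, 0.502]
ft_force: [0.0, -0.3, -1.4]
grip_width: 0.0297
```

arm_command --pt "0 0 4.1 0 0 0 0" --pt "0 -0.4 4.1 0 0 0 0" --pt "0 0 4.1 0 0 0 0" --pt "0 0 3.9 0 0 0 0" --pt "0 0 0 0 0 0 0" --pt "0 0 0 0 0 0 0"

```text
time: 38.12
position: [0.6317, -0.246, 0.1761]
tool_rot: [0.498, 0.502, -0.497, 0.503]
ft_force: [0.1, 0.9, -2.7]
grip_width: 0.0295
```

```bash
python3 -c "
from h import *
go(.630,-.2465,.176,tool(0,-1));lying('side')"
```

```text
dpos tool cm [ 0.01 -0.17  0.05] drotvec [ 0.009 -0.001 -0.002]
side lying top (array([ 685. , -243.5]), array([128.4, 181.7]), 88.7) 0.1158 1279
side lying top (array([689.9, -82.3]), array([127., 183.]), 89.3) 0.1159 1576
side lying top (array([691.2, 104.3]), array([125.5, 182.2]), 88.1) 0.1158 2036
```

arm_command --pt "0 -0.2 0 0 0 0 0" --pt "0 0 0 0 0 0 0" --pt "0 0 0 0 0 0 0" --pt "0 0 0 0 0 0 0" --pt "0 0 0 0 0 0 0" --pt "0 0 0 0 0 0 0" --pt "0 0 0 0 0 0 0" --pt "0 0 0 0 0 0 0" --pt "0 0 0 0 0 0 0" --pt "0 0 0 0 0 0 0" --pt "0 0 0 0 0 0 0" --pt "0 0 0 0 0 0 0"

```text
time: 39.67
position: [0.6299, -0.2426, 0.1763]
tool_rot: [0.497, 0.503, -0.496, 0.504]
ft_force: [-0.8, -0.0, -1.4]
grip_width: 0.03
```

arm_command --pt "-2 -1 -4 0 0 0 0" --pt "-2 -2 -5 0 0 0 0" --pt "-2 -2 -5.4 0 0 0 0" --pt "0 -2 -5.4 0 0 0 0" --pt "0 -2 -5.4 0 0 0 0" --pt "0 -2 -5.4 0 0 0 0" --pt "0 -2 -5.4 0 0 0 0" --pt "0 -2 -5.4 0 0 0 0" --pt "0 -2 -5.4 0 0 0 0" --pt "0 -2 -5.4 0 0 0 0" --pt "0 0 0 0 0 0 0"

```text
time: 41.05
position: [0.4312, 0.2915, 0.2397]
tool_rot: [0.502, 0.5, -0.493, 0.505]
ft_force: [1.0, -1.7, -1.8]
grip_width: 0.0297
```

```bash
python3 -c "
from h import *
gs([.0107,.0005,.1223])
go(.43,.393,.24,tool(-.242,-1,-.349));lying('side')"
```

```text
pos [0.4311558  0.2915391  0.23973854] f [ 0.99463412 -1.65502788 -1.81504745]
dpos tool cm [  5.98   2.45 -10.04] drotvec [ 0.249 -0.049  0.333]
dpos tool cm [ 0.000e+00 -1.000e-02 -1.015e+01] drotvec [ 0.249 -0.049  0.333]
side lying top (array([ 666.3, -291.5]), array([130.6, 182.7]), 88.8) 0.1161 1185
side lying top (array([690.2, -82.9]), array([127.4, 181.4]), 89.6) 0.1158 1562
side lying top (array([691.5, 105. ]), array([125.1, 182.3]), 88.1) 0.1157 2046
```

Carton c was knocked after its scan, from (0.685,−0.244) to (0.666,−0.292). It still lies flat, square and inside the limits (board x ≈ −0.125, y ≈ −0.21), so no mending is needed. Now I'll return the scanner.

arm_command --pt "0 0 -5 0 0 0 0" --pt "0 0 -5 0 0 0 0" --pt "0 0 0 0.083 -0.016 0.111 0" --pt "0 0 0 0.083 -0.016 0.111 0" --pt "0 0 0 0.083 -0.016 0.111 0" --pt "0 0 0 0 0 0 0"

```text
time: 41.85
position: [0.4393, 0.3845, 0.2399]
tool_rot: [0.629, 0.322, -0.475, 0.524]
ft_force: [-0.0, 0.5, -1.4]
grip_width: 0.0297
```

```bash
python3 -c "
from h import *
gs([.0107,.0005,.0823])"
```

```text
pos [0.43929359 0.38452472 0.23992545] f [-0.01993108  0.53462292 -1.41826814]
dpos tool cm [10.03 -0.89 -1.22] drotvec [-0.02   0.008 -0.013]
```

arm_command --pt "0 -0.9 -1.2 -0.02 0.008 -0.013 0" --pt "3 0 0 0 0 0 0" --pt "3 0 0 0 0 0 0" --pt "3 0 0 0 0 0 0" --pt "0 0 0 0 0 0 0" --pt "0 0 0 0 0 0 0"

```text
time: 42.6
position: [0.4745, 0.3928, 0.1533]
tool_rot: [0.626, 0.334, -0.471, 0.523]
ft_force: [-0.1, -0.4, -0.4]
grip_width: 0.03
```

```bash
python3 -c "
from h import *
gs([.0107,.0005,-.0177])"
```

```text
pos [0.47451587 0.39280077 0.15327376] f [-0.08332839 -0.40307959 -0.36674594]
dpos tool cm [10.8  -0.78  0.57] drotvec [-0.004 -0.007  0.001]
```

arm_command --pt "1 -0.8 0.6 -0.004 -0.007 0 0" --pt "2 0 0 0 0 0 0" --pt "2 0 0 0 0 0 0" --pt "0 0 0 0 0 0 0" --pt "0 0 0 0 0 0 0"

```text
time: 43.22
position: [0.4822, 0.3863, 0.1062]
tool_rot: [0.625, 0.333, -0.47, 0.526]
ft_force: [-0.8, 0.5, -2.6]
grip_width: 0.0299
```

```bash
python3 -c "
from h import *
gs([.0107,.0005,-.0177])"
```

```text
pos [0.48216391 0.38629118 0.10621353] f [-0.80146449  0.45266423 -2.6340288 ]
dpos tool cm [ 6.07 -0.04  0.08] drotvec [ 0.001 -0.005 -0.002]
```

arm_command --pt "1.5 0 0.1 0 -0.005 0 0" --pt "1.5 0 0 0 0 0 0" --pt "0 0 0 0 0 0 0" --pt "0 0 0 0 0 0 0"

```text
time: 43.72
position: [0.4929, 0.3834, 0.0775]
tool_rot: [0.625, 0.332, -0.471, 0.527]
ft_force: [-0.1, 0.0, -1.5]
grip_width: 0.0296
```

```bash
python3 -c "
from h import *
gs([.0107,.0005,-.0177])"
```

```text
pos [0.49290026 0.38344441 0.07748881] f [-0.13602786  0.03474435 -1.53776946]
dpos tool cm [ 3.   -0.1   0.03] drotvec [ 0.001 -0.001 -0.004]
```

arm_command --pt "1.2 -0.1 0 0 0 -0.004 0" --pt "0.9 0 0 0 0 0 0" --pt "0 0 0 0 0 0 0" --pt "0.4 0 0 0 0 0 0" --pt "0 0 0 0 0 0 0"

```text
time: 44.35
position: [0.501, 0.3816, 0.0522]
tool_rot: [0.624, 0.333, -0.472, 0.526]
ft_force: [-0.2, 0.8, -1.7]
grip_width: 0.0299
```

```bash
python3 -c "
from h import *
gs([.0107,.0005,-.0177])"
```

```text
pos [0.50104325 0.38164964 0.05216168] f [-0.1998189   0.78209603 -1.7337594 ]
dpos tool cm [ 0.33 -0.01  0.05] drotvec [ 0.001 -0.002  0.   ]
```

arm_command --pt "0.3 0 0.05 0 0 0 0" --pt "0 0 0 0 0 0 0" --pt "0.1 0 0 0 0 0 0" --pt "0 0 0 0 0 0 0"

```text
time: 44.85
position: [0.5024, 0.3813, 0.0493]
tool_rot: [0.625, 0.333, -0.471, 0.526]
ft_force: [-0.1, 0.5, -2.2]
grip_width: 0.0295
```

```bash
python3 -c "
from h import *
gs([.0107,.0005,-.0177])"
```

```text
pos [0.50242439 0.38126865 0.04933458] f [-0.13558767  0.50769642 -2.22623439]
dpos tool cm [ 0.02 -0.05  0.04] drotvec [ 0.001 -0.003 -0.001]
```

arm_command --pt "0.15 0 0 0 0 0 0" --pt "0 0 0 0 0 0 0" --pt "0 0 0 0 0 0 3.3" --pt "0 0 0 0 0 0 4" --pt "0 0 0 0 0 0 6" --pt "0 0 0 0 0 0 8.7" --pt "0 0 0 0 0 0 8.7" --pt "0 0 0 0 0 0 8.7" --pt "0 0 0 0 0 0 8.7" --pt "0 0 0 0 0 0 8.7"

```text
time: 46.1
position: [0.5039, 0.3819, 0.0496]
tool_rot: [0.625, 0.333, -0.47, 0.526]
ft_force: [-0.1, 0.3, -0.4]
grip_width: 0.0852
```

arm_command --pt "-1.5 0 0 0 0 0 8.7" --pt "-3 0 0 0 0 0 8.7" --pt "-3.5 0 0 0 0 0 8.7" --pt "-4 0 0 0 0 0 8.7" --pt "-4 0 0 0 0 0 8.7" --pt "-4 0 0 0 0 0 8.7" --pt "-3 0 0 0 0 0 8.7" --pt "0 0 0 0 0 0 8.7" --pt "0 0 0 0 0 0 8.7"

```text
time: 47.22
position: [0.4209, 0.4009, 0.2785]
tool_rot: [0.627, 0.335, -0.468, 0.525]
ft_force: [1.5, -0.3, -0.1]
grip_width: 0.0871
```

```bash
python3 -c "
from h import *
o=robot.get_obs();print(o['position'],o['grip_width'])
w,d,P=cam('wrist');cv2.imwrite('pics/w6.png',w);scanfit(P,(.486,.384,-.242))
lying('side');im,d,P=lying('top');cv2.imwrite('pics/top9.png',im)
for nme,(u,v) in dict(jar1=(249,155),sq=(222,166),jar2=(452,181),tub=(453,237),spray=(463,208),lids=(255,260),roll=(231,275)).items():
    print(nme,np.round(np.nanmean(P[v-1:v+2,u-1:u+2],(0,1)),3))"
```

```text
[0.42085303 0.40085104 0.27854616] 0.0871139865445298
scanner [ 0.4862  0.3855 -0.241 ] resid yh,yb,xe 4.79639003167498e-09 4.542673254920304e-09 0.0949999971532413 xmin -0.07865636955363883 zmed 0.04533026694502591 0.04356264925239958 w 0.06381759186721908 0.026991617791481893 2138 1959
side lying top (array([ 666.7, -291.7]), array([130.5, 182.6]), 88.2) 0.1159 1177
side lying top (array([690.6, -82.6]), array([127.7, 181.5]), 89.7) 0.1159 1565
side lying top (array([691.5, 104.1]), array([125.6, 182.1]), 88.3) 0.1157 2047
top lying top (array([693., 102.]), array([120. , 182.4]), 88.4) 0.1127 1441
top lying top (array([692.1, -85. ]), array([120.1, 184. ]), 89.8) 0.1126 1438
top lying top (array([ 668.1, -293.1]), array([121.4, 182.4]), 88.7) 0.1125 1476
jar1 [0.736 0.305 0.094]
sq [0.686 0.404 0.108]
jar2 [ 0.639 -0.488  0.095]
tub [ 0.421 -0.483  0.096]
spray [ 0.517 -0.496  0.185]
lids [0.33  0.277 0.026]
roll [ 0.272  0.375 -0.003]
```

View pics/top9.png

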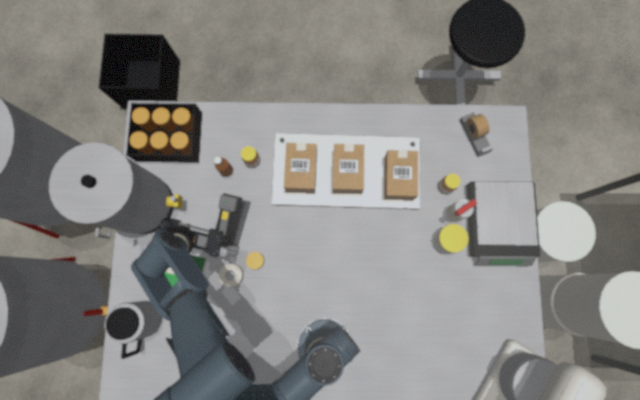

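The top view shows all three cartons label-up and square on the board at (300,167), (349,168) and (401,174). The scanner is back in its cradle at (228,220) and the bystanders haven't moved. Handing in.

```bash
python3 -c "
from h import *
print(workorder.hand_in(), robot.get_obs()['time'])"
```

```text
the job is handed in; nothing more can be done
the job is handed in; nothing more can be done
```

All three cartons were tipped onto their backs and pushed onto the board. I then held the scanner over each label for over a second, left to right, laid it back in its cradle and handed the job in at about 47 s. Handing in reports no verdict, and I have no direct confirmation that the scanner read the labels.

- **First push missed:** the real fingertips sit about 30 mm behind the reported TCP, so my first push on carton c passed over it without touching. I worked with that offset from then on.
- **Cartons at the end:** all lie flat, label up and square to the board. Their bottom edges are about 0.10 to 0.125 m short of the board's centre line, inside the limits.
- **Carton c knocked:** it moved about 5 cm some time after my last check at the start of its scan hold, most likely once the arm had left. I left it there, because it is still wholly on the board (board y about -0.21 m, limit ±0.25 m).
- **Scanner:** it is back within about 2 mm and 0.001 rad of where it started.
- **Bystanders:** the last top view shows all seven where they were, within 2 mm.
- **Disagreement between cameras:** the side and top cameras differ by about 2 to 3 mm in position and 3 mm in height, which is well inside the tolerances.

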